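Move the reagent bottles to the clean rack in order

ROBOT

A 6-joint arm with a two-finger parallel gripper is mounted at the origin on a cart in front of the work surface, level with it; the furniture and walls round the work are solid. World frame = base frame: x ahead of the robot, y to its left, z up, the work surface at z = 0. Lengths are in mm, angles in degrees, forces in N, time in s.
With the tool pointing down it reaches from about 350 to 950 mm from the base axis. Payload 17.4 kg.
Tool frame: the origin (TCP) lies midway between the tips of the shut fingers; the grasp point (between the pads) lies 19 mm behind it; z points along the fingers, y is the line along which they close (so a half turn about z gives the same grasp; the last joint's range is limited). The gripper opens to 93 mm and grips with 3 to 60 N. Pads are 15 mm wide; open, the fingers measure 128 mm over their backs; the gripper's body (75 mm by 188 mm) begins 65 mm behind the grasp point.
Start: joints at [69.225, 6.646, 82.598, -0, 90.757, -2.166], TCP at [215.414, 639.71, 218.646] pointing down, gripper open.
Joint ranges: [-162.19, 162.19], [-47.58, 125.68], [4.15, 143.07], [-65.23, 245.23], [0.69, 171.88], [-170.13, 170.13]. Speed limits (degrees/s): [108.29, 108.29, 127.2, 180, 180, 180].

INTERFACE

Orientations are given as [roll, pitch, yaw] about the fixed x, y, z axes, in that order (R = Rz(yaw) Ry(pitch) Rx(roll)).
In Python, from workcell import state, get_image, camera_info, finish_job, look_for, landmark_of gives the robot as it stands.
- The arm moves only by the shell command python3 -m pendant 'ROWS' [FORCE]. ROWS is JSON, a list of rows, each a list of 3 entries, a list of its own where there are three numbers: the opening, from 0 (shut) to 1 (fully open), then the shift along the tool's x, y, z in units of 30 mm (1.0 is 30 mm), then the turn, a rotation vector about the tool's x, y, z in units of 6 degrees (1.0 is 6 degrees). A call has 1 to 10 rows; each row shifts and turns the commanded pose from where the row before left it, along the tool's axes as they then stand; what a row does not reach is not made up. A row lasts 1/10 s, in which the tool goes at most 50 mm and 8.59 degrees, less where a joint would pass 70% of its speed; a pose out of reach is approached as far as the arm can. A call is refused whole if a number of a shift passes 1 or a number of a turn 1, either way. A call with a gripper value outside its range is refused whole. The fingers move at their own pace and stop on an object; FORCE is the grip in N (left out, the last holds). Time passes only in rows, so rows that do not move let the fingers close. It gives the time, the measured TCP pose, the force, the opening and the grip force at its end, in the units of the state.
- state(): the state, without advancing time (a new reading comes with each control period).
- get_image(name): name is "scene" or "top" or "wrist"; returns the picture (384x512x3 uint8, red, green, blue); there is no depth.
- camera_info(name): a dict with "intrinsics" (3x3 intrinsics, pixels), "origin" and "orientation" of the camera in the world; the wrist camera has in their place "T_tool_cam" (4x4, takes a point from camera to tool coordinates, whose origin is the TCP and whose axes are the flange's). Camera axes: x right, y down, z forward; pixel columns grow to the right and rows downward; lengths in mm; the calibration is good to about 2 mm. A picture is of the moment at which its call begins: read the wrist's pose just before it. camera_info takes no time and is no camera call.
- finish_job(): hands the job in; it is judged then, once.
Trained networks look in the newest picture that a camera, given by its name, has taken for a name from the list of things; names that differ only in an ending like _2 or _b are one class to them, and where a whole thing is asked for, a point or a joint stands for the part that bears it (a point fixed in the world has none). Each returns a list of dicts, best first, with "confidence" (0 to 1); they miss things now and then, are a little off and sometimes report something else, mostly with a low value. They report only what shows in the picture. A call takes as long as a camera call. They do not tell look-alikes from the thing itself.
- look_for(target, camera): "bbox" ([left, top, right, bottom] in pixels, round what is visible of it).
- landmark_of(target, camera): "at" ([column, row] in pixels: a listed point, or the origin of a listed thing).
The state is a dict: "time_s": time; "joint_positions": joint angles; "qvel": joint speeds; "effort": joint torques, N m; "tool_pos": TCP position; "orientation": TCP orientation; "force": force on the tool from outside, world axes, zero at the start; "wrist_torque": the same for the moment, N m; "gripper_width": opening from 0.0 (shut) to 1.0 (fully open); "finger_force": force on a finger pad.
Only numpy, scipy, OpenCV 4.12 (cv2) and the standard library are available. Lean on these libraries where they do the work, as an engineer would, in place of code of your own. Each camera call takes 0.05 s, during which the arm holds its last target. There are 200 camera calls.

TASK

Move the four dropper bottles from the old grey rack into the four places of the empty aluminium rack, keeping their order as counted from the black carrying knob of each rack: the bottle nearest the old rack's knob goes into the place nearest the new rack's knob, and so on along the row. Keep the bottles upright and leave each standing flat in the middle of its own place; the white dishes stay behind.

Things in the scene. Friction and masses are not known exactly. Their poses are not given: they have to be found in the camera images.
- bottle_28: smallest dropper bottle, black cap and bulb; upright cylinder 28 mm in diameter up to 50 mm, narrower cap up to 68 mm, thin rubber bulb on top up to 93 mm; about 60 g. Origin: centre of its underside, z up the bottle. At the start it stands in one of the four dishes of the old rack. Grip the cylinder from above, fingers closing across the row.
- bottle_36: second smallest dropper bottle, white ribbed cap; upright cylinder 36 mm in diameter up to 66 mm, narrower cap up to 84 mm, thin rubber bulb on top up to 109 mm; about 60 g. Origin: centre of its underside, z up the bottle. At the start it stands in one of the four dishes of the old rack. Grip the cylinder from above, fingers closing across the row.
- bottle_42: large brown dropper bottle, white ribbed cap; upright cylinder 42 mm in diameter up to 70 mm, narrower cap up to 88 mm, thin rubber bulb on top up to 113 mm; about 60 g. Origin: centre of its underside, z up the bottle. At the start it stands in one of the four dishes of the old rack. Grip the cylinder from above, fingers closing across the row.
- bottle_44: largest dropper bottle, dark, black cap; upright cylinder 44 mm in diameter up to 76 mm, narrower cap up to 94 mm, thin rubber bulb on top up to 119 mm; about 60 g. Origin: centre of its underside, z up the bottle. At the start it stands in one of the four dishes of the old rack. Grip the cylinder from above, fingers closing across the row.
- dish_28: fixed white spill dish 66x56x7 mm, floor and walls 2 mm, one of four alike, 60 mm apart in a row on the old rack (grey tray 84x288 mm, deck 10 mm high, side rims 7 mm higher). bottle_28 starts in it; bottle_44 starts in the fourth, not listed. Origin: centre of its underside; x across the row, y along the row.
- dish_36: fixed white spill dish 66x56x7 mm, floor and walls 2 mm, one of four alike, 60 mm apart in a row on the old rack (grey tray 84x288 mm, deck 10 mm high, side rims 7 mm higher). bottle_36 starts in it; bottle_44 starts in the fourth, not listed. Origin: centre of its underside; x across the row, y along the row.
- dish_42: fixed white spill dish 66x56x7 mm, floor and walls 2 mm, one of four alike, 60 mm apart in a row on the old rack (grey tray 84x288 mm, deck 10 mm high, side rims 7 mm higher). bottle_42 starts in it; bottle_44 starts in the fourth, not listed. Origin: centre of its underside; x across the row, y along the row.
- old_knob: black carrying knob on one end of the old rack, radius 11 mm, 40 mm tall, fixed, on the row's line 42 mm from the nearest dish's centre; the other end has only a small screw. Origin: centre of its underside. Its end changes from start to start.
- new_rack: empty fixed aluminium tray, 84 mm (x) by 288 mm (y, along the row); flat deck 10 mm high; side rims and five cross ribs, 7 mm higher and 3 to 4 mm thick, part it into four places 60 mm apart, 76x57 mm inside. Origin: centre of its underside, on the bench; place centres at x = 0, y = 90, 30, -30, -90 mm, z = 10 mm. Its knob is at the +y or the -y end.
- new_knob: black carrying knob on one end of the new rack, radius 11 mm, 40 mm tall, fixed, on the rack's centre line 132 mm from its middle; the other end has only a small screw. Origin: centre of its underside. Its end changes from start to start.
Mind the look-alikes: they are no part of the job. Leave any green look-alike of the bottle_44 alone.

How it is judged (in metres and radians):
At the end, for the whole second after the job is handed in: All bottles at rest on the new rack's deck (within 4 mm in height, tilt under 0.1 rad), each within 15 mm across and 12 mm along the row of its place's centre; their order from the new knob is that of their dishes from the old knob (x of bottle_28 in the frame of new_rack between -0.015 and 0.015 m and z of bottle_28 in the frame of new_rack between 0.006 and 0.014 m and angle between each of bottle_28, bottle_36, bottle_42, bottle_44's own z axis and vertical below 0.1 rad and linear speed of each of bottle_28, bottle_36, bottle_42, bottle_44 below 0.02 m/s and ((horizontal distance between dish_28 and old_knob between 0.03 and 0.054 m and horizontal distance between bottle_28 and new_knob between 0.03 and 0.054 m) or (horizontal distance between dish_28 and old_knob between 0.09 and 0.114 m and horizontal distance between bottle_28 and new_knob between 0.09 and 0.114 m) or (horizontal distance between dish_28 and old_knob between 0.15 and 0.174 m and horizontal distance between bottle_28 and new_knob between 0.15 and 0.174 m) or (horizontal distance between dish_28 and old_knob between 0.21 and 0.234 m and horizontal distance between bottle_28 and new_knob between 0.21 and 0.234 m)) and x of bottle_36 in the frame of new_rack between -0.015 and 0.015 m and z of bottle_36 in the frame of new_rack between 0.006 and 0.014 m and ((horizontal distance between dish_36 and old_knob between 0.03 and 0.054 m and horizontal distance between bottle_36 and new_knob between 0.03 and 0.054 m) or (horizontal distance between dish_36 and old_knob between 0.09 and 0.114 m and horizontal distance between bottle_36 and new_knob between 0.09 and 0.114 m) or (horizontal distance between dish_36 and old_knob between 0.15 and 0.174 m and horizontal distance between bottle_36 and new_knob between 0.15 and 0.174 m) or (horizontal distance between dish_36 and old_knob between 0.21 and 0.234 m and horizontal distance between bottle_36 and new_knob between 0.21 and 0.234 m)) and x of bottle_42 in the frame of new_rack between -0.015 and 0.015 m and z of bottle_42 in the frame of new_rack between 0.006 and 0.014 m and ((horizontal distance between dish_42 and old_knob between 0.03 and 0.054 m and horizontal distance between bottle_42 and new_knob between 0.03 and 0.054 m) or (horizontal distance between dish_42 and old_knob between 0.09 and 0.114 m and horizontal distance between bottle_42 and new_knob between 0.09 and 0.114 m) or (horizontal distance between dish_42 and old_knob between 0.15 and 0.174 m and horizontal distance between bottle_42 and new_knob between 0.15 and 0.174 m) or (horizontal distance between dish_42 and old_knob between 0.21 and 0.234 m and horizontal distance between bottle_42 and new_knob between 0.21 and 0.234 m)) and x of bottle_44 in the frame of new_rack between -0.015 and 0.015 m and z of bottle_44 in the frame of new_rack between 0.006 and 0.014 m and (horizontal distance between bottle_44 and new_knob between 0.03 and 0.054 m or horizontal distance between bottle_44 and new_knob between 0.09 and 0.114 m or horizontal distance between bottle_44 and new_knob between 0.15 and 0.174 m or horizontal distance between bottle_44 and new_knob between 0.21 and 0.234 m)); the robot touches nothing.
It fails at once if a bottle is tipped over (angle between any of bottle_28, bottle_36, bottle_42, bottle_44's own z axis and vertical above 0.6 rad).
It also fails if it takes over 104 s, if anything falls off the work surface, if the arm or the gripper's body presses on something with over 40 N, if the wrist force passes 120 N, or if a joint passes its speed limit or range.

## Working session

There is one attempt and no reset: what is moved stays moved. The work goes in short steps, Python scripts to look and compute and a shell command to move; the robot and the scene stay as the last step left them, time stands still between calls to the robot, and variables do not carry over. Pictures are saved under pics/ and viewed, at most 14 in all, crops included, and the job is handed in when it is done.

```bash
mkdir -p pics
cat > h.py <<'E'
import numpy as np,cv2
from scipy.spatial.transform import Rotation as R
from workcell import *
def cam(n):
    c=camera_info(n);K=np.array(c['intrinsics'])
    if n=='wrist':
        s=state();T=np.eye(4);T[:3,:3]=R.from_euler('xyz',s['orientation'],degrees=True).as_matrix();T[:3,3]=s['tool_pos']
        T=T@np.array(c['T_tool_cam']);return K,T[:3,3],T[:3,:3]
    o=np.array(c['orientation'])
    return K,np.array(c['origin']),(o if o.shape==(3,3) else R.from_euler('xyz',o,degrees=True).as_matrix())
def ray(c,p,z):
    K,o,M=c;d=M@np.linalg.solve(K,[p[0],p[1],1]);return o+d*(z-o[2])/d[2]
def proj(c,X):
    K,o,M=c;q=K@(M.T@(np.array(X)-o));return q[:2]/q[2]
def save(n,f):
    im=get_image(n);cv2.imwrite('pics/'+f,im[:,:,::-1]);return im
E
python3 - <<'E'
from h import *
for n in['scene','top']:
    print(camera_info(n)); c=cam(n);save(n,n+'0.png')
    for t,z in[('bottle_28',10),('bottle_36',10),('bottle_42',10),('bottle_44',10),('dish_28',10),('old_knob',0),('new_rack',0),('new_knob',0)]:
        print(n,t,[(round(d['confidence'],2),np.round(d['at']).tolist(),np.round(ray(c,d['at'],z)).tolist()) for d in landmark_of(t,n)][:5])
print(state())
E
```

```text
{'intrinsics': array([[456.84623662,   0.        , 250.48210998],
       [  0.        , 456.84623662, 189.08034438],
       [  0.        ,   0.        ,   1.        ]]), 'origin': array([  35.62042153, -138.50500381,  729.33076668]), 'orientation': array([-140.53624913,    0.67265487,  -47.73382799])}
scene bottle_28 [(0.91, [159.0, 204.0], [320.0, 377.0, 10.0]), (0.85, [241.0, 272.0], [316.0, 151.0, 10.0]), (0.8, [256.0, 217.0], [423.0, 210.0, 10.0]), (0.71, [283.0, 232.0], [431.0, 149.0, 10.0]), (0.64, [229.0, 204.0], [411.0, 273.0, 10.0])]
scene bottle_36 [(0.91, [159.0, 204.0], [320.0, 377.0, 10.0]), (0.85, [241.0, 272.0], [316.0, 151.0, 10.0]), (0.8, [256.0, 217.0], [423.0, 210.0, 10.0]), (0.71, [283.0, 232.0], [431.0, 149.0, 10.0]), (0.64, [229.0, 204.0], [411.0, 273.0, 10.0])]
scene bottle_42 [(0.91, [159.0, 204.0], [320.0, 377.0, 10.0]), (0.85, [241.0, 272.0], [316.0, 151.0, 10.0]), (0.8, [256.0, 217.0], [423.0, 210.0, 10.0]), (0.71, [283.0, 232.0], [431.0, 149.0, 10.0]), (0.64, [229.0, 204.0], [411.0, 273.0, 10.0])]
scene bottle_44 [(0.91, [159.0, 204.0], [320.0, 377.0, 10.0
[... 2083 characters left out ...]
]
{'time_s': 0.9, 'joint_positions': array([ 6.92255324e+01,  6.64573411e+00,  8.25973517e+01,  2.28567175e-03,
        9.07563687e+01, -2.16684107e+00]), 'qvel': array([ 0.04533619,  0.02425975, -0.00192118,  0.0790288 ,  0.12998691,
       -0.05758297]), 'effort': array([ 6.70602785e-04, -7.21016121e+01, -6.22736907e+01,  7.79794785e-02,
        1.82795792e-02, -7.18676029e-05]), 'tool_pos': array([215.39419998, 639.71900085, 218.65556747]), 'orientation': array([ 1.79999369e+02, -2.26321521e-03,  1.61392404e+02]), 'force': array([-0.36959486, -0.97580067,  0.56589102]), 'wrist_torque': array([ 0.01309345,  0.00270509, -0.02246686]), 'finger_force': 0.0, 'gripper_width': 1.001235247173708}
```

View images.

View pics/scene0.png

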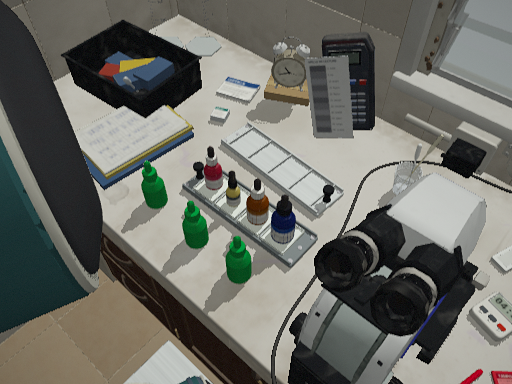

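View pics/top0.png

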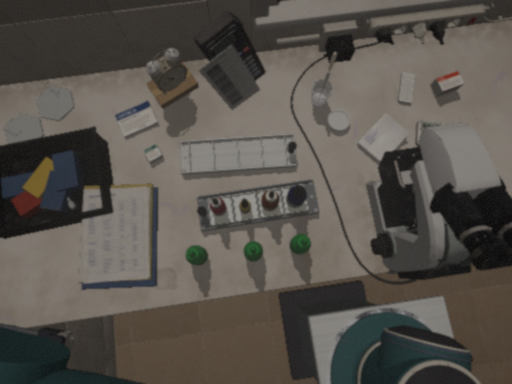

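The scene and top pictures agree. The old knob is at the far-y end (scene 199,172; top 203,212), and the row from it is red 36, small 28, brown 42, dark 44. The new knob is at the low-y end (scene 327,195; top 292,148). The three green bottles are the look-alikes. I'll turn the gripper and rise for a closer look.

```bash
python3 -m pendant '[[1,[0,0,-0.6],[0,0,1]],[1,[0,0,-0.6],[0,0,1]],[1,[0,0,-0.6],[0,0,1]],[1,[0,0,-0.6],[0,0,1]],[1,[0,0,-0.6],[0,0,1]],[1,[0,0,-0.6],[0,0,1]],[1,[0,0,-0.6],[0,0,1]],[1,[0,0,-0.6],[0,0,1]],[1,[0,0,-0.6],[0,0,1]],[1,[0,0,-0.6],[0,0,1]]]'
python3 -m pendant '[[1,[0,0,0],[0,0,1]],[1,[0,0,0],[0,0,0.9]],[1,[-1,0.7,0],[0,0,0]],[1,[-1,0.7,0],[0,0,0]],[1,[-1,0.7,0],[0,0,0]],[1,[-1,0.7,0],[0,0,0]],[1,[-1,0.7,0],[0,0,0]],[1,[-1,0.7,0],[0,0,0]],[1,[-1,0.7,0],[0,0,0]],[1,[-1,0.7,0],[0,0,0]]]'
python3 -m pendant '[[1,[-1,0.7,0],[0,0,0]],[1,[-1,0.7,0],[0,0,0]],[1,[-1,0.7,0],[0,0,0]],[1,[-1,0.7,0],[0,0,0]],[1,[-0.5,0.2,0],[0,0,0]],[1,[0,0,0],[0,0,0]],[1,[0,0,0],[0,0,0]]]'
python3 - <<'E'
from h import *
print(camera_info('wrist'))
c=cam('wrist');save('wrist','w0.png');np.savez('w0.npz',K=c[0],o=c[1],M=c[2]);print(c[1])
for X in[(425,328,17),(422,144,17),(557,134,0),(560,370,0)]:print(X,proj(c,X))
E
```

```text
time_s: 1.9
tool_pos: [215.4, 639.6, 399.4]
orientation: [180.0, -0.0, 101.1]
force: [0.1, -0.4, -0.3]
gripper_width: 0.998
finger_force: 0.0
time_s: 2.9
tool_pos: [383.9, 398.3, 398.8]
orientation: [180.0, -0.0, 90.0]
force: [0.4, 0.4, -0.5]
gripper_width: 0.999
finger_force: 0.0
time_s: 3.6
tool_pos: [473.0, 265.0, 398.8]
orientation: [180.0, -0.0, 90.0]
force: [0.1, -0.3, 0.0]
gripper_width: 0.998
finger_force: 0.0
{'intrinsics': array([[325.82979929,   0.        , 253.99301361],
       [  0.        , 325.82979929, 191.57891652],
       [  0.        ,   0.        ,   1.        ]]), 'T_tool_cam': array([[-5.82157555e-04, -9.70869131e-01, -2.39609665e-01,
         6.59383729e+01],
       [ 9.99999826e-01, -5.43535174e-04, -2.27269346e-04,
        -1.08949619e-01],
       [ 9.04125120e-05, -2.39609755e-01,  9.70869279e-01,
        -1.66099825e+02],
       [ 0.00000000e+00,  0.00000000e+00,  0.00000000e+00,
         1.00000000e+00]])}
[472.96611788 330.92958165 564.87862301]
(425, 328, 17) [224.67905299 113.16369392]
(422, 144, 17) [225.33149836 220.08890922]
(557, 134, 0) [300.10322421 222.19868575]
(560, 370, 0) [306.5959734   86.90854891]
```

View pics/w0.png

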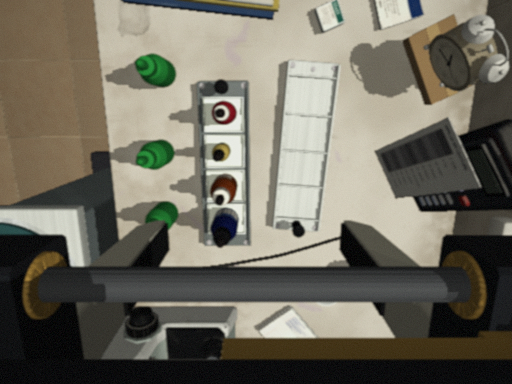

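The wrist picture shows both racks whole: old rack from (222,83) to (228,240), new rack from (314,65) to (298,228), knobs at (221,87) and (298,228). I'll enlarge it to click corners.

Run:
```python
import cv2
im=cv2.imread('pics/w0.png')[55:250,185:350]
cv2.imwrite('pics/w0z.png',cv2.resize(im,None,fx=3,fy=3,interpolation=cv2.INTER_CUBIC))
```

```text
(no output)
```

View pics/w0z.png

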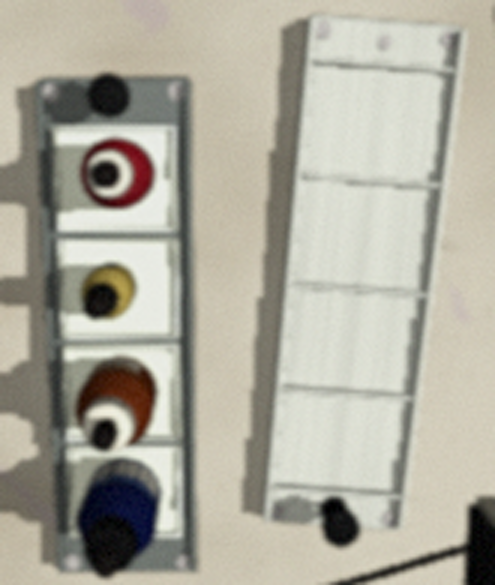

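```bash
cat >> h.py <<'E'
def load(f):
    d=np.load(f);return d['K'],d['o'],d['M']
def fit(c,pix,z):
    P=np.array([ray(c,p,z)[:2] for p in pix]);Q=np.array([(-42,144),(42,144),(-42,-144),(42,-144)],float)
    m=P.mean(0);A=(P-m).T@Q;a=np.arctan2(A[1,0]-A[0,1],A[0,0]+A[1,1])
    print('corners',P.round(0).tolist(),'sides',[np.linalg.norm(P[i]-P[j]).round(1) for i,j in((0,1),(2,3),(0,2),(1,3))]);return m,a
E
python3 - <<'E'
from h import *
c=load('w0.npz');u=lambda x,y:((x+.5)/3-.5+185,(y+.5)/3-.5+55)
for n,px in(('new',[(308,17),(465,30),(266,520),(402,527)]),('old',[(42,80),(188,78),(58,570),(196,568)])):
  for z in(17,):
    m,a=fit(c,[u(*p) for p in px],z);t=np.array([-np.sin(a),np.cos(a)]);print(n,z,m.round(1),'yaw',np.degrees(a).round(2))
    for y in(132,90,30,-30,-90,-132):print('  ',y,(m+t*y).round(1))
for p in[(315,63),(303,177),(292,285),(282,388),(272,487)]:print('rib',ray(c,u(*p),17).round(1))
for n,p,z in(('36',(105,174),121),('28',(100,300),105),('42',(104,432),125),('44',(108,545),131),('oldknob',(109,95),40),('newknob',(340,527),37)):print(n,ray(c,u(*p),z).round(1))
E
```

```text
corners [[526.0, 409.0], [608.0, 402.0], [507.0, 129.0], [588.0, 125.0]] sides [np.float64(83.1), np.float64(81.1), np.float64(280.3), np.float64(278.5)]
new 17 [557.3 266.2] yaw -3.96
   132 [566.4 397.9]
   90 [563.5 356. ]
   30 [559.4 296.1]
   -30 [555.2 236.3]
   -90 [551.1 176.4]
   -132 [548.2 134.5]
corners [[385.0, 378.0], [462.0, 378.0], [382.0, 97.0], [465.0, 99.0]] sides [np.float64(77.8), np.float64(83.0), np.float64(280.2), np.float64(279.9)]
old 17 [423.7 238. ] yaw 0.16
   132 [423.3 370. ]
   90 [423.5 328. ]
   30 [423.6 268. ]
   -30 [423.8 208. ]
   -90 [424. 148.]
   -132 [424.1 106. ]
rib [529.8 385.9  17. ]
rib [524.7 327.1  17. ]
rib [519.9 268.3  17. ]
rib [515.3 209.3  17. ]
rib [510.4 149.7  17. ]
36 [427.5 329.2 121. ]
28 [422.  271.4 105. ]
42 [424.4 212.4 125. ]
44 [425.4 158.6 131. ]
oldknob [422.3 368.2  40. ]
newknob [548.4 132.2  37. ]
```

Rack poses hold up: the pitch is about 59–60 mm, and the knobs are 132 mm from each middle. I'll go above bottle_36 and recheck there.

```bash
python3 -m pendant '[[1,[0.27,-0.19,0.95],[0,0,0]],[1,[0.27,-0.19,0.95],[0,0,0]],[1,[0.27,-0.19,0.95],[0,0,0]],[1,[0.27,-0.19,0.95],[0,0,0]],[1,[0.27,-0.19,0.95],[0,0,0]],[1,[0.27,-0.19,0.95],[0,0,0]],[1,[0.27,-0.19,0.95],[0,0,0]],[1,[0.27,-0.19,0.95],[0,0,0]],[1,[0,0,0],[0,0,0]],[1,[0,0,0],[0,0,0]]]'
python3 - <<'E'
from h import *
c=cam('wrist');im=save('wrist','w1.png');np.savez('w1.npz',K=c[0],o=c[1],M=c[2])
v=im[:,:,::-1].copy()
for X,z in(((427.5,329.2),(12,45,121)),((423.5,268),(12,105)),((423.8,208),(12,125)),((424,148),(12,131))):
    for h in z: cv2.circle(v,tuple(int(q) for q in proj(c,(*X,h))),3,(0,255,0),1)
cv2.imwrite('pics/w1a.png',v)
E
```

```text
time_s: 4.65
tool_pos: [427.3, 330.2, 171.5]
orientation: [-180.0, 0.0, 90.1]
force: [0.5, -0.9, 0.7]
gripper_width: 0.999
finger_force: 0.0
```

View pics/w1a.png

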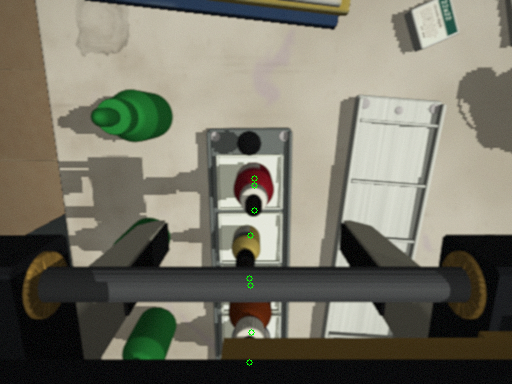

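The projected points sit on the bottle (bulb tip at about (254,209), predicted (254,211)), so I'll grip it.

```bash
python3 -m pendant '[[1,[0,0,0.84],[0,0,0]],[1,[0,0,0.84],[0,0,0]],[1,[0,0,0.84],[0,0,0]],[1,[0,0,0.84],[0,0,0]],[1,[0,0,0.84],[0,0,0]],[1,[0,0,0],[0,0,0]],[1,[0,0,0],[0,0,0]]]' 12
python3 -m pendant '[[0,[0,0,0],[0,0,0]],[0,[0,0,0],[0,0,0]],[0,[0,0,0],[0,0,0]],[0,[0,0,0],[0,0,0]],[0,[0,0,0],[0,0,0]],[0,[0,0,0],[0,0,0]],[0,[0,0,0],[0,0,0]],[0,[0,0,0],[0,0,0]]]' 12
```

```text
time_s: 5.4
tool_pos: [428.5, 329.8, 46.5]
orientation: [179.9, -0.0, 90.0]
force: [0.2, 0.0, 1.5]
gripper_width: 1.001
finger_force: 0.0
time_s: 6.2
tool_pos: [427.7, 329.5, 44.6]
orientation: [-180.0, 0.0, 90.0]
force: [-0.1, -0.0, -0.3]
gripper_width: 0.384
finger_force: 12.0
```

```bash
python3 -m pendant '[[0,[0,0,-0.3],[0,0,0]],[0,[0,0,-0.6],[0,0,0]],[0,[0,0,-0.7],[0,0,0]],[0,[0,0,-0.7],[0,0,0]],[0,[0,0,-0.7],[0,0,0]],[0,[0,0,-0.7],[0,0,0]],[0,[0,0,-0.7],[0,0,0]],[0,[0,0,-0.5],[0,0,0]],[0,[0,0,-0.3],[0,0,0]],[0,[0,0,0],[0,0,0]]]' 12
python3 -m pendant '[[0,[-0.3,0.24,0],[0,0,0]],[0,[-0.6,0.48,0],[0,0,0]],[0,[-0.6,0.48,0],[0,0,0]],[0,[-0.6,0.48,0],[0,0,0]],[0,[-0.6,0.48,0],[0,0,0]],[0,[-0.6,0.48,0],[0,0,0]],[0,[-0.6,0.48,0],[0,0,0]],[0,[-0.6,0.48,0],[0,0,0]],[0,[-0.6,0.51,0],[0,0,0]],[0,[0,0,0],[0,0,0]]]' 12
python3 -m pendant '[[0,[0,0,0.4],[0,0,0]],[0,[0,0,0.7],[0,0,0]],[0,[0,0,0.7],[0,0,0]],[0,[0,0,0.7],[0,0,0]],[0,[0,0,0.7],[0,0,0]],[0,[0,0,0.6],[0,0,0]],[0,[0,0,0],[0,0,0]],[0,[0,0,0],[0,0,0]]]' 12
python3 - <<'E'
from h import *
c=cam('wrist');im=save('wrist','w2.png')
v=im[:,:,::-1].copy()
for X in((551.1,176.4),(555.2,236.3),(559.4,296.1)):
    cv2.circle(v,tuple(int(q) for q in proj(c,(*X,10))),3,(0,0,255),1)
cv2.imwrite('pics/w2a.png',v)
E
```

```text
time_s: 7.2
tool_pos: [428.0, 329.6, 201.7]
orientation: [179.9, -0.0, 90.0]
force: [0.2, 1.1, -0.2]
gripper_width: 0.387
finger_force: 12.0
time_s: 8.2
tool_pos: [552.1, 173.9, 199.1]
orientation: [-179.9, 0.1, 89.9]
force: [0.5, 0.3, -1.2]
gripper_width: 0.385
finger_force: 12.0
time_s: 9.0
tool_pos: [550.5, 176.8, 86.3]
orientation: [-179.9, 0.0, 90.0]
force: [0.7, 0.5, -1.2]
gripper_width: 0.383
finger_force: 12.0
```

View pics/w2a.png

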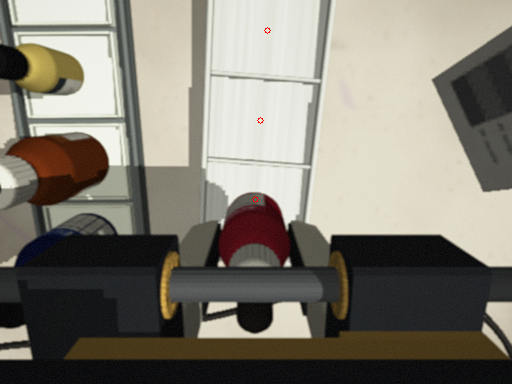

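The red marks fall in the middle of the new rack's places (e.g. (260,120) between ribs at rows 77 and 162). Next I'll lower it and release.

```bash
python3 -m pendant '[[0,[0,0,0.5],[0,0,0]],[0,[0,0,0.5],[0,0,0]],[0,[0,0,0.3],[0,0,0]],[0,[0,0,0.12],[0,0,0]],[0,[0,0,0],[0,0,0]],[0,[0,0,0],[0,0,0]]]' 12
python3 -m pendant '[[0,[0,0,0.03],[0,0,0]],[0,[0,0,0],[0,0,0]]]' 12
```

```text
time_s: 9.65
tool_pos: [551.2, 176.5, 44.1]
orientation: [180.0, -0.0, 90.0]
force: [0.4, -0.2, -0.5]
gripper_width: 0.384
finger_force: 12.0
time_s: 9.85
tool_pos: [551.1, 176.5, 43.3]
orientation: [180.0, -0.0, 90.0]
force: [-0.2, -0.0, -0.7]
gripper_width: 0.381
finger_force: 12.0
```

```bash
python3 -m pendant '[[0.6,[0,0,0],[0,0,0]],[0.6,[0,0,0],[0,0,0]],[1,[0,0,0],[0,0,0]],[1,[0,0,0],[0,0,0]],[1,[0,0,-0.3],[0,0,0]],[1,[0,0,-0.9],[0,0,0]],[1,[0,0,-1],[0,0,0]],[1,[0,0,-1],[0,0,0]],[1,[0,0,-1],[0,0,0]],[1,[0,0,-1],[0,0,0]]]'
python3 -m pendant '[[1,[0.35,-0.47,0],[0,0,0]],[1,[0.7,-0.95,0],[0,0,0]],[1,[0.7,-0.95,0],[0,0,0]],[1,[0.7,-0.95,0],[0,0,0]],[1,[0.65,-0.95,0],[0,0,0]],[1,[0,0,0],[0,0,0]],[1,[0,0,0],[0,0,0]],[1,[0,0,0],[0,0,0]]]'
python3 - <<'E'
from h import *
print(state()['tool_pos'])
c=cam('wrist');im=save('wrist','w3.png');np.savez('w3.npz',K=c[0],o=c[1],M=c[2])
v=im[:,:,::-1].copy()
for X,z in(((422.5,270),(12,105)),((424,211),(12,125)),((424,151),(12,131)),((551.1,176.4),(10,119))):
    for h in z: cv2.circle(v,tuple(int(q) for q in proj(c,(*X,h))),3,(0,255,0),1)
cv2.imwrite('pics/w3a.png',v)
E
```

```text
time_s: 10.85
tool_pos: [550.9, 176.4, 201.3]
orientation: [180.0, -0.0, 90.0]
force: [0.6, 1.2, 0.3]
gripper_width: 1.0
finger_force: 0.0
time_s: 11.65
tool_pos: [423.2, 269.2, 199.2]
orientation: [180.0, 0.0, 90.0]
force: [-0.1, -0.9, -0.1]
gripper_width: 1.0
finger_force: 0.0
[423.24453422 269.1797488  199.15338833]
```

View pics/w3a.png

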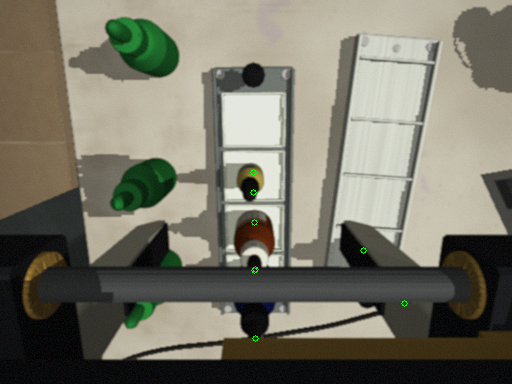

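bottle_28's bulb shows at about (250,190) against the predicted (253,191), so it is within 2 mm.

```bash
python3 -m pendant '[[1,[0,-0.05,0.5],[0,0,0]],[1,[0,0,1],[0,0,0]],[1,[0,0,1],[0,0,0]],[1,[0,0,1],[0,0,0]],[1,[0,0,1],[0,0,0]],[1,[0,0,0.7],[0,0,0]],[1,[0,0,0.33],[0,0,0]],[1,[0,0,0],[0,0,0]]]' 12
python3 -m pendant '[[0,[0,0,0],[0,0,0]],[0,[0,0,0],[0,0,0]],[0,[0,0,0],[0,0,0]],[0,[0,0,0],[0,0,0]],[0,[0,0,0],[0,0,0]],[0,[0,0,0],[0,0,0]],[0,[0,0,0],[0,0,0]],[0,[0,0,0],[0,0,0]],[0,[0,0,0],[0,0,0]],[0,[0,0,0],[0,0,0]]]' 12
python3 -m pendant '[[0,[0,0,-0.3],[0,0,0]],[0,[0,0,-0.7],[0,0,0]],[0,[0,0,-0.8],[0,0,0]],[0,[0,0,-0.8],[0,0,0]],[0,[0,0,-0.8],[0,0,0]],[0,[0,0,-0.8],[0,0,0]],[0,[0,0,-0.7],[0,0,0]],[0,[0,0,-0.3],[0,0,0]],[0,[0,0,0],[0,0,0]],[0,[0,0,0],[0,0,0]]]' 12
```

```text
time_s: 12.5
tool_pos: [420.9, 268.8, 31.6]
orientation: [-179.9, 0.1, 90.0]
force: [0.0, -0.1, -0.2]
gripper_width: 1.001
finger_force: 0.0
time_s: 13.5
tool_pos: [421.4, 269.5, 33.2]
orientation: [-180.0, -0.0, 90.0]
force: [-1.3, 0.1, 0.1]
gripper_width: 0.296
finger_force: 12.0
time_s: 14.5
tool_pos: [421.2, 269.3, 188.4]
orientation: [-180.0, 0.0, 90.0]
force: [-0.1, 0.2, -1.4]
gripper_width: 0.303
finger_force: 12.0
```

```bash
python3 -m pendant '[[0,[-0.05,0.27,0],[0,0,0]],[0,[-0.15,0.6,0],[0,0,0]],[0,[-0.15,0.6,0],[0,0,0]],[0,[-0.15,0.6,0],[0,0,0]],[0,[-0.15,0.6,0],[0,0,0]],[0,[-0.15,0.6,0],[0,0,0]],[0,[-0.15,0.6,0],[0,0,0]],[0,[-0.15,0.6,0],[0,0,0]],[0,[0,0,0],[0,0,0]],[0,[0,0,0],[0,0,0]]]' 12
python3 -m pendant '[[0,[0,0,0.4],[0,0,0]],[0,[0,0,0.8],[0,0,0]],[0,[0,0,0.8],[0,0,0]],[0,[0,0,0.8],[0,0,0]],[0,[0,0,0.8],[0,0,0]],[0,[0,0,0.7],[0,0,0]],[0,[0,0,0.5],[0,0,0]],[0,[0,0,0.3],[0,0,0]],[0,[0,0,0.13],[0,0,0]],[0,[0,0,0],[0,0,0]]]' 12
python3 -m pendant '[[0,[0,0,0],[0,0,0]],[0,[0,0,0],[0,0,0]]]' 12
```

```text
time_s: 15.5
tool_pos: [555.5, 236.1, 188.1]
orientation: [-179.9, 0.0, 90.0]
force: [-0.4, -0.0, -1.0]
gripper_width: 0.3
finger_force: 12.0
time_s: 16.5
tool_pos: [555.5, 236.5, 32.4]
orientation: [180.0, -0.0, 90.0]
force: [0.0, -0.7, 0.1]
gripper_width: 0.3
finger_force: 12.0
time_s: 16.7
tool_pos: [556.0, 236.6, 33.2]
orientation: [179.9, -0.0, 90.0]
force: [0.3, -1.3, -0.8]
gripper_width: 0.299
finger_force: 12.0
```

```bash
python3 -m pendant '[[0,[0,0,0.02],[0,0,0]],[0.6,[0,0,0],[0,0,0]],[0.6,[0,0,0],[0,0,0]],[1,[0,0,0],[0,0,0]],[1,[0,0,0],[0,0,0]],[1,[0,0,-0.3],[0,0,0]],[1,[0,0,-0.7],[0,0,0]],[1,[0,0,-1],[0,0,0]],[1,[0,0,-1],[0,0,0]],[1,[0,0,-1],[0,0,0]]]'
python3 -m pendant '[[1,[0,0,-1],[0,0,0]],[1,[0,0,-0.6],[0,0,0]],[1,[-0.09,-0.47,0],[0,0,0]],[1,[-0.15,-0.9,0],[0,0,0]],[1,[-0.2,-1,0],[0,0,0]],[1,[-0.2,-1,0],[0,0,0]],[1,[-0.2,-1,0],[0,0,0]],[1,[0,0,0],[0,0,0]],[1,[0,0,0],[0,0,0]],[1,[0,0,0],[0,0,0]]]'
python3 - <<'E'
from h import *
print(state()['tool_pos'])
c=cam('wrist');im=save('wrist','w4.png');np.savez('w4.npz',K=c[0],o=c[1],M=c[2])
v=im[:,:,::-1].copy()
for X,z in(((424,211),(12,125)),((424,151),(12,131)),((551.1,176.4),(10,119)),((555.2,236.3),(10,103))):
    for h in z: cv2.circle(v,tuple(int(q) for q in proj(c,(*X,h))),3,(0,255,0),1)
cv2.imwrite('pics/w4a.png',v)
E
```

```text
time_s: 17.7
tool_pos: [555.5, 236.4, 153.7]
orientation: [180.0, -0.0, 90.0]
force: [0.1, -0.5, -0.6]
gripper_width: 0.985
finger_force: 0.0
time_s: 18.7
tool_pos: [425.0, 211.4, 199.7]
orientation: [-180.0, 0.0, 90.0]
force: [0.1, 0.5, 0.5]
gripper_width: 0.998
finger_force: 0.0
[424.98953523 211.37195158 199.74766155]
```

View pics/w4a.png

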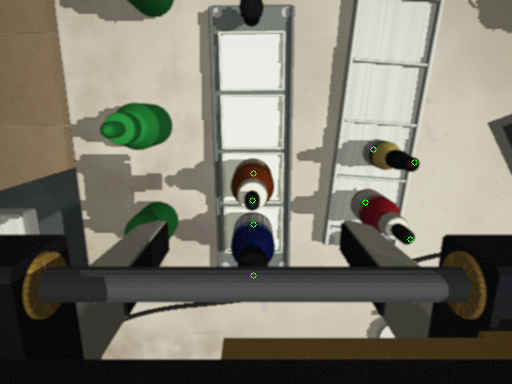

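Both placed bottles stand where predicted, and brown's bulb at (252,202) matches. Next is bottle_42.

```bash
python3 -m pendant '[[1,[0,0,0.5],[0,0,0]],[1,[0,0,1],[0,0,0]],[1,[0,0,1],[0,0,0]],[1,[0,0,1],[0,0,0]],[1,[0,0,0.8],[0,0,0]],[1,[0,0,0.5],[0,0,0]],[1,[0,0,0.22],[0,0,0]],[1,[0,0,0],[0,0,0]],[0,[0,0,0],[0,0,0]],[0,[0,0,0],[0,0,0]]]' 12
python3 -m pendant '[[0,[0,0,0],[0,0,0]],[0,[0,0,0],[0,0,0]],[0,[0,0,0],[0,0,0]],[0,[0,0,0],[0,0,0]],[0,[0,0,0],[0,0,0]],[0,[0,0,0],[0,0,0]]]' 12
python3 -m pendant '[[0,[0,0,-0.3],[0,0,0]],[0,[0,0,-0.7],[0,0,0]],[0,[0,0,-0.8],[0,0,0]],[0,[0,0,-0.8],[0,0,0]],[0,[0,0,-0.8],[0,0,0]],[0,[0,0,-0.7],[0,0,0]],[0,[0,0,-0.6],[0,0,0]],[0,[0,0,-0.3],[0,0,0]],[0,[0,0,0],[0,0,0]],[0,[0,0,0],[0,0,0]]]' 12
```

```text
time_s: 19.75
tool_pos: [425.0, 211.5, 50.3]
orientation: [179.9, -0.0, 90.0]
force: [0.3, -0.5, -0.4]
gripper_width: 0.876
finger_force: 0.0
time_s: 20.35
tool_pos: [424.4, 211.3, 49.2]
orientation: [-180.0, -0.0, 90.0]
force: [0.9, 0.5, 0.9]
gripper_width: 0.452
finger_force: 12.0
time_s: 21.35
tool_pos: [424.3, 211.2, 198.5]
orientation: [-180.0, 0.0, 90.0]
force: [0.1, -0.0, -1.5]
gripper_width: 0.448
finger_force: 12.0
```

```bash
python3 -m pendant '[[0,[0.2,0.3,0],[0,0,0]],[0,[0.38,0.6,0],[0,0,0]],[0,[0.38,0.6,0],[0,0,0]],[0,[0.38,0.6,0],[0,0,0]],[0,[0.38,0.6,0],[0,0,0]],[0,[0.38,0.6,0],[0,0,0]],[0,[0.38,0.6,0],[0,0,0]],[0,[0.35,0.6,0],[0,0,0]],[0,[0,0,0],[0,0,0]],[0,[0,0,0],[0,0,0]]]' 12
python3 -m pendant '[[0,[0,0,0.4],[0,0,0]],[0,[0,0,0.8],[0,0,0]],[0,[0,0,0.8],[0,0,0]],[0,[0,0,0.8],[0,0,0]],[0,[0,0,0.8],[0,0,0]],[0,[0,0,0.7],[0,0,0]],[0,[0,0,0.4],[0,0,0]],[0,[0,0,0.2],[0,0,0]],[0,[0,0,0.13],[0,0,0]],[0,[0,0,0],[0,0,0]]]' 12
python3 -m pendant '[[0,[0,0,0],[0,0,0]],[0,[0,0,0],[0,0,0]]]' 12
```

```text
time_s: 22.35
tool_pos: [559.5, 296.3, 197.7]
orientation: [-179.9, 0.1, 90.0]
force: [0.6, -0.1, -0.5]
gripper_width: 0.445
finger_force: 12.0
time_s: 23.35
tool_pos: [559.5, 296.2, 48.5]
orientation: [180.0, -0.0, 90.0]
force: [0.2, -0.7, 0.0]
gripper_width: 0.447
finger_force: 12.0
time_s: 23.55
tool_pos: [559.8, 296.3, 49.1]
orientation: [179.9, -0.0, 90.0]
force: [-0.5, -0.9, -0.1]
gripper_width: 0.445
finger_force: 12.0
```

```bash
python3 -m pendant '[[0,[0,0,0.03],[0,0,0]],[0,[0,0,0],[0,0,0]],[0.6,[0,0,0],[0,0,0]],[0.6,[0,0,0],[0,0,0]],[1,[0,0,0],[0,0,0]],[1,[0,0,0],[0,0,0]],[1,[0,0,-0.3],[0,0,0]],[1,[0,0,-0.7],[0,0,0]],[1,[0,0,-1],[0,0,0]],[1,[0,0,-1],[0,0,0]]]'
python3 -m pendant '[[1,[0,0,-1],[0,0,0]],[1,[0,0,-1],[0,0,0]],[1,[-0.5,-0.45,0],[0,0,0]],[1,[-0.84,-0.8,0],[0,0,0]],[1,[-0.9,-0.8,0],[0,0,0]],[1,[-0.9,-0.8,0],[0,0,0]],[1,[-0.9,-0.86,0],[0,0,0]],[1,[-0.8,-0.8,0],[0,0,0]],[1,[0,0,0],[0,0,0]],[1,[0,0,0],[0,0,0]]]'
python3 - <<'E'
from h import *
print(state()['tool_pos'])
c=cam('wrist');im=save('wrist','w5.png')
v=im[:,:,::-1].copy()
for X,z in(((424,151),(12,131)),((551.1,176.4),(10,119)),((555.2,236.3),(10,103)),((559.4,296.1),(10,123))):
    for h in z: cv2.circle(v,tuple(int(q) for q in proj(c,(*X,h))),3,(0,255,0),1)
cv2.imwrite('pics/w5a.png',v)
E
```

```text
time_s: 24.55
tool_pos: [559.3, 296.1, 138.9]
orientation: [-180.0, 0.0, 90.0]
force: [0.6, -0.4, 0.6]
gripper_width: 0.992
finger_force: 0.0
time_s: 25.55
tool_pos: [424.2, 150.8, 198.4]
orientation: [179.9, -0.0, 89.9]
force: [-0.1, -0.0, -0.8]
gripper_width: 1.001
finger_force: 0.0
[424.17952002 150.80649665 198.41295397]
```

View pics/w5a.png

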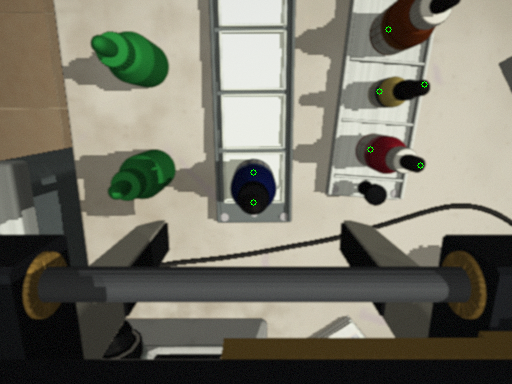

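All three placed bottles stand right, and bottle_44 is under the gripper at (254,190), with its bulb at about (254,203) as predicted.

```bash
python3 -m pendant '[[1,[0,0,0.5],[0,0,0]],[1,[0,0,1],[0,0,0]],[1,[0,0,1],[0,0,0]],[1,[0,0,1],[0,0,0]],[1,[0,0,0.8],[0,0,0]],[1,[0,0,0.4],[0,0,0]],[1,[0,0,0.15],[0,0,0]],[1,[0,0,0],[0,0,0]],[0,[0,0,0],[0,0,0]],[0,[0,0,0],[0,0,0]]]' 12
python3 -m pendant '[[0,[0,0,0],[0,0,0]],[0,[0,0,0],[0,0,0]],[0,[0,0,0],[0,0,0]],[0,[0,0,0],[0,0,0]],[0,[0,0,0],[0,0,0]],[0,[0,0,0],[0,0,0]]]' 12
python3 -m pendant '[[0,[0,0,-0.3],[0,0,0]],[0,[0,0,-0.7],[0,0,0]],[0,[0,0,-0.8],[0,0,0]],[0,[0,0,-0.8],[0,0,0]],[0,[0,0,-0.8],[0,0,0]],[0,[0,0,-0.7],[0,0,0]],[0,[0,0,-0.6],[0,0,0]],[0,[0,0,-0.3],[0,0,0]],[0,[0,0,0],[0,0,0]],[0,[0,0,0],[0,0,0]]]' 12
```

```text
time_s: 26.6
tool_pos: [424.7, 151.2, 52.9]
orientation: [179.9, -0.0, 90.0]
force: [0.1, 0.1, 0.5]
gripper_width: 0.879
finger_force: 0.0
time_s: 27.2
tool_pos: [424.1, 151.0, 51.9]
orientation: [-180.0, 0.0, 90.0]
force: [-0.3, 0.2, 1.6]
gripper_width: 0.475
finger_force: 12.0
time_s: 28.2
tool_pos: [424.0, 150.9, 201.2]
orientation: [-180.0, 0.0, 90.0]
force: [-0.4, -0.2, -0.8]
gripper_width: 0.469
finger_force: 12.0
```

```bash
python3 -m pendant '[[0,[0.4,0.3,0],[0,0,0]],[0,[0.8,0.55,0],[0,0,0]],[0,[0.8,0.55,0],[0,0,0]],[0,[0.8,0.55,0],[0,0,0]],[0,[0.8,0.55,0],[0,0,0]],[0,[0.8,0.55,0],[0,0,0]],[0,[0.8,0.55,0],[0,0,0]],[0,[0.8,0.55,0],[0,0,0]],[0,[0.84,0.5,0],[0,0,0]],[0,[0,0,0],[0,0,0]]]' 12
python3 -m pendant '[[0,[0,0,0.4],[0,0,0]],[0,[0,0,0.8],[0,0,0]],[0,[0,0,0.8],[0,0,0]],[0,[0,0,0.8],[0,0,0]],[0,[0,0,0.8],[0,0,0]],[0,[0,0,0.7],[0,0,0]],[0,[0,0,0.4],[0,0,0]],[0,[0,0,0.2],[0,0,0]],[0,[0,0,0.13],[0,0,0]],[0,[0,0,0],[0,0,0]]]' 12
python3 -m pendant '[[0,[0,0,0],[0,0,0]],[0,[0,0,0],[0,0,0]]]' 12
```

```text
time_s: 29.2
tool_pos: [564.2, 358.1, 199.3]
orientation: [-179.9, 0.1, 90.1]
force: [0.5, -0.9, -1.0]
gripper_width: 0.474
finger_force: 12.0
time_s: 30.2
tool_pos: [563.7, 356.1, 51.2]
orientation: [180.0, -0.0, 90.0]
force: [-0.4, 0.2, -0.4]
gripper_width: 0.47
finger_force: 12.0
time_s: 30.4
tool_pos: [564.0, 356.3, 51.8]
orientation: [179.9, -0.0, 90.0]
force: [-0.2, 1.0, -0.4]
gripper_width: 0.466
finger_force: 12.0
```

Release, rise, back off and look.

```bash
python3 -m pendant '[[0,[0,0,0.02],[0,0,0]],[0,[0,0,0],[0,0,0]],[0.6,[0,0,0],[0,0,0]],[0.6,[0,0,0],[0,0,0]],[1,[0,0,0],[0,0,0]],[1,[0,0,0],[0,0,0]],[1,[0,0,-0.3],[0,0,0]],[1,[0,0,-0.7],[0,0,0]],[1,[0,0,-1],[0,0,0]],[1,[0,0,-1],[0,0,0]]]'
python3 -m pendant '[[1,[0,0,-1],[0,0,0]],[1,[0,0,-1],[0,0,0]],[1,[-0.6,-0.6,-1],[0,0,0]],[1,[-0.6,-0.6,-1],[0,0,0]],[1,[-0.6,-0.6,-1],[0,0,0]],[1,[-0.6,-0.6,-1],[0,0,0]],[1,[0,0,-1],[0,0,0]],[1,[0,0,-1],[0,0,0]],[1,[0,0,0],[0,0,0]],[1,[0,0,0],[0,0,0]]]'
python3 - <<'E'
from h import *
c=cam('wrist');im=save('wrist','w6.png')
v=im[:,:,::-1].copy()
for X,h in(((551.1,176.4),119),((555.2,236.3),103),((559.4,296.1),123),((563.5,356),129)):
    cv2.circle(v,tuple(int(q) for q in proj(c,(*X,h))),4,(0,255,0),1);cv2.circle(v,tuple(int(q) for q in proj(c,(*X,10))),4,(0,0,255),1)
cv2.imwrite('pics/w6a.png',cv2.resize(v[20:260,170:400],None,fx=2.4,fy=2.4,interpolation=cv2.INTER_CUBIC))
E
```

```text
time_s: 31.4
tool_pos: [563.5, 356.1, 141.9]
orientation: [-180.0, 0.0, 90.0]
force: [0.8, -0.2, 1.5]
gripper_width: 0.996
finger_force: 0.0
time_s: 32.4
tool_pos: [491.6, 284.1, 381.0]
orientation: [179.9, -0.0, 90.0]
force: [0.1, 0.1, -0.3]
gripper_width: 1.001
finger_force: 0.0
```

View pics/w6a.png

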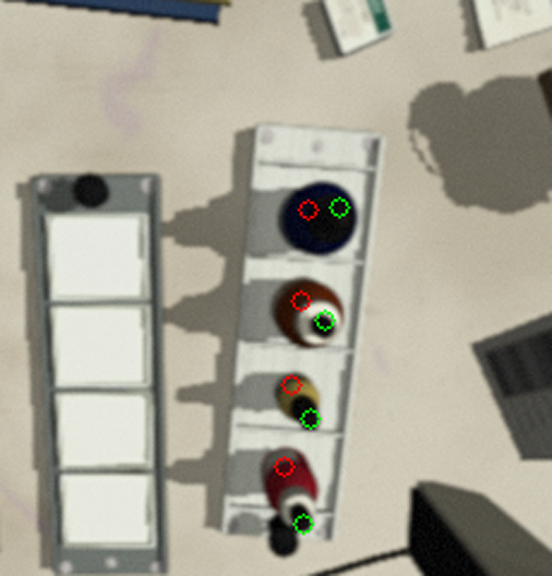

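Order is right and three are well seated. The dark 44 (at about (320,218)) seems a few mm toward its neighbour, so I'll measure that.

Run:
```python
from h import *
from scipy.optimize import minimize
def sil(c,x,y,b,H):
    m=np.zeros((384,512),np.uint8);a=np.linspace(0,6.28,40)
    r=b/2
    P=[proj(c,(x+r*np.cos(t),y+r*np.sin(t),z)) for z in(10,10+H) for t in a]
    cv2.fillConvexPoly(m,cv2.convexHull(np.array(P,np.float32)).astype(np.int32),1);return m
for n in('wrist','top','scene'):
    c=cam(n);im=get_image(n).astype(int)
    c0=proj(c,(563.5,356,50));yy,xx=np.mgrid[:384,:512]
    near=np.hypot(xx-c0[0],yy-c0[1])<(32 if n!='top' else 18)
    m=((im[:,:,0]<45)&(im[:,:,1]<45)&near).astype(np.uint8)
    best=max(((np.sum(s&m)/max(1,np.sum(s|m)),dx,dy) for dx in range(-12,13,1) for dy in range(-12,13,1) for s in[sil(c,563.5+dx,356+dy,44,76)]))
    print(n,m.sum(),best)
```

```text
wrist 697 (np.float64(0.7054655870445344), -6, -7)
top 37 (np.float64(0.06786427145708583), 10, -4)
scene 543 (np.float64(0.5438799076212472), 12, 6)
```

```bash
python3 -m pendant '[[1,[0.6,0.6,0],[0,0,0]],[1,[0.6,0.6,0.6],[0,0,0]],[1,[0.6,0.6,0.8],[0,0,0]],[1,[0.6,0.6,0.8],[0,0,0]],[1,[0,0,0.8],[0,0,0]],[1,[0,0,0.8],[0,0,0]],[1,[0,0,0.7],[0,0,0]],[1,[0,0,0],[0,0,0]],[1,[0,0,0],[0,0,0]],[1,[0,0,0],[0,0,0]]]'
python3 - <<'E'
from h import *
c=cam('wrist');im=save('wrist','w7.png');np.savez('w7.npz',K=c[0],o=c[1],M=c[2])
v=im[:,:,::-1].copy();s=3
x0,y0=[int(q) for q in proj(c,(563.5,356,60))-[85,90]];y0=max(y0,0)
v=cv2.resize(v[y0:y0+180,x0:x0+170],None,fx=s,fy=s,interpolation=cv2.INTER_CUBIC)
a=np.linspace(0,6.28,60)
for z,r,col in((10,22,(0,0,255)),(86,22,(0,255,0)),(129,6,(255,255,0))):
    P=np.array([(proj(c,(563.5+r*np.cos(t),356+r*np.sin(t),z))-[x0,y0]+.5)*s for t in a]).astype(np.int32);cv2.polylines(v,[P],True,col,1)
v=np.clip(v.astype(float)*1.6+15,0,255).astype(np.uint8)
cv2.imwrite('pics/w7a.png',v)
E
```

```text
time_s: 33.6
tool_pos: [563.9, 356.3, 246.9]
orientation: [179.9, -0.0, 90.0]
force: [0.4, 0.3, 0.7]
gripper_width: 0.998
finger_force: 0.0
```

View pics/w7a.png

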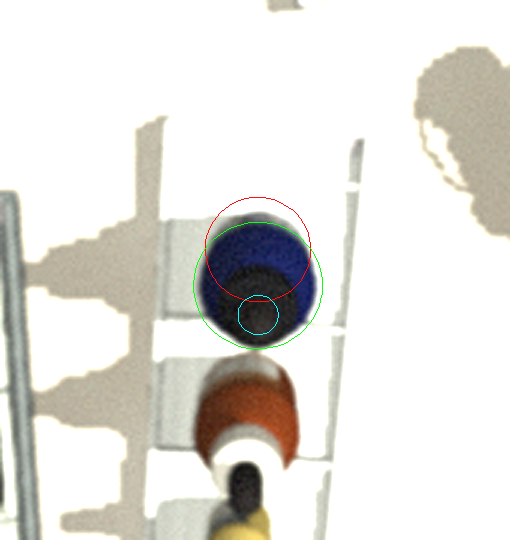

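The dark bottle stands flat but about 4–5 mm toward the brown one. That's within tolerance but near the rib, so I'll regrip it and shift it 4 mm.

```bash
python3 -m pendant '[[1,[0,0,0.5],[0,0,0]],[1,[0,0,1],[0,0,0]],[1,[0,0,1],[0,0,0]],[1,[0,0,1],[0,0,0]],[1,[0,0,1],[0,0,0]],[1,[0,0,1],[0,0,0]],[1,[0,0,0.7],[0,0,0]],[1,[0,0,0.3],[0,0,0]],[1,[0,0,0],[0,0,0]],[0,[0,0,0],[0,0,0]]]' 12
python3 -m pendant '[[0,[0,0,0],[0,0,0]],[0,[0,0,0],[0,0,0]],[0,[0,0,0],[0,0,0]],[0,[0,0,0],[0,0,0]],[0,[0,0,0],[0,0,0]],[0,[0,0,0],[0,0,0]],[0,[0,0,0],[0,0,0]],[0,[0,0,0],[0,0,0]]]' 12
python3 -m pendant '[[0,[0,0,-0.1],[0,0,0]],[0,[0,0,0],[0,0,0]],[0,[0.07,0,0],[0,0,0]],[0,[0.07,0,0],[0,0,0]],[0,[0,0,0],[0,0,0]],[0,[0,0,0.08],[0,0,0]],[0,[0,0,0.02],[0,0,0]],[0,[0,0,0],[0,0,0]],[0,[0,0,0],[0,0,0]]]' 12
```

```text
time_s: 34.65
tool_pos: [564.1, 356.4, 51.4]
orientation: [179.9, -0.0, 90.0]
force: [-0.4, -0.4, 0.6]
gripper_width: 0.952
finger_force: 0.0
time_s: 35.45
tool_pos: [563.7, 356.1, 50.4]
orientation: [180.0, 0.0, 90.0]
force: [-0.1, 0.4, 0.4]
gripper_width: 0.471
finger_force: 12.0
time_s: 36.35
tool_pos: [563.7, 360.4, 50.4]
orientation: [180.0, -0.0, 90.0]
force: [-0.9, 0.8, 3.5]
gripper_width: 0.469
finger_force: 12.0
```

```bash
python3 -m pendant '[[0.6,[0,0,0],[0,0,0]],[0.6,[0,0,0],[0,0,0]],[1,[0,0,0],[0,0,0]],[1,[0,0,0],[0,0,0]],[1,[0,0,-0.3],[0,0,0]],[1,[0,0,-0.7],[0,0,0]],[1,[0,0,-1],[0,0,0]],[1,[0,0,-1],[0,0,0]],[1,[0,0,-1],[0,0,0]],[1,[0,0,-1],[0,0,0]]]'
python3 -m pendant '[[1,[-0.5,0,-1],[0,0,0]],[1,[-0.5,0,-1],[0,0,0]],[1,[-0.5,0,-0.5],[0,0,0]],[1,[-0.5,0,-0.5],[0,0,0]],[1,[0,0,0],[0,0,0]],[1,[0,0,0],[0,0,0]],[1,[0,0,0],[0,0,0]]]'
python3 - <<'E'
from h import *
c=cam('wrist');im=save('wrist','w8.png')
v=im[:,:,::-1].copy();s=2.5
x0,y0=140,0
v=np.clip(cv2.resize(v[0:240,140:380],None,fx=s,fy=s,interpolation=cv2.INTER_CUBIC).astype(float)*1.1,0,255).astype(np.uint8)
a=np.linspace(0,6.28,60)
for X,b,H in(((551.1,176.4),36,66),((555.2,236.3),28,50),((559.4,296.1),42,70),((563.5,356),44,76)):
  for z,r,col in((10,b/2,(0,0,255)),(10+H+43,5,(0,255,0))):
    P=np.array([(proj(c,(X[0]+r*np.cos(t),X[1]+r*np.sin(t),z))-[x0,y0]+.5)*s for t in a]).astype(np.int32);cv2.polylines(v,[P],True,col,1)
cv2.imwrite('pics/w8a.png',v)
E
```

```text
time_s: 37.35
tool_pos: [563.6, 360.2, 202.5]
orientation: [180.0, -0.0, 90.0]
force: [0.1, -0.2, -0.3]
gripper_width: 1.001
finger_force: 0.0
time_s: 38.05
tool_pos: [563.4, 300.5, 288.8]
orientation: [-179.9, 0.0, 90.0]
force: [0.5, -0.4, 0.1]
gripper_width: 0.999
finger_force: 0.0
```

View pics/w8a.png

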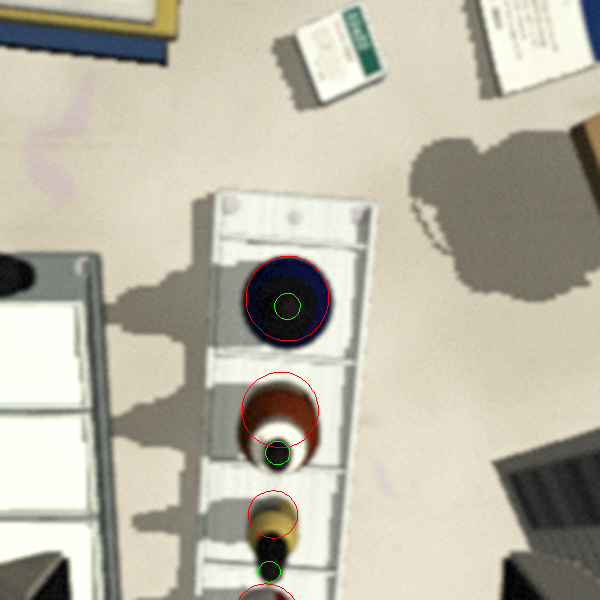

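All four stand upright in their places, dark 44 now midway between its ribs (about (288,300)). Brown and small are within about 4 mm of their place centres, and red 36 was seen seated in the earlier pictures. I'll hand it in.

```bash
python3 -c "
from workcell import *
print(finish_job())"
```

```text
the job is handed in; nothing more can be done
None
```

I moved all four bottles into the new rack in the old rack's knob order (36, 28, 42, 44 from the new knob), upright and within about 5 mm of their place centres by the camera, and handed the job in at about 38 s of the 104 s; the judge's verdict was not shown.

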